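# Stopper the soil sample jars and put them away through the flap

## Task

Close each white sample jar on the bench with a blue stopper pushed fully home, then stand the jar on the keeping box's ledge and push it, upright, through the orange flap so that it slides down inside and the flap swings shut behind it. There may be three or four jars, any stopper fits any jar, and spare stoppers stay over; in the end every jar stands stoppered inside the box, the flap is closed, and the bottle, the bowl and the spoon are undisturbed.

Things in the scene. Friction and masses are not known exactly. Their poses are not given: they have to be found in the camera images.
- jar0: Squat white plastic jar, 0.45 kg, loose, may be absent: body 66 mm across, 42 mm tall, with a green band; above it a neck 44 mm outside, from 42 to 62 mm height, its round straight bore 34 mm wide, 42 mm deep. Origin: centre of the underside; z along its axis. Stoppered it is 80 mm tall, the stopper's origin 22 mm above the jar's. The neck can be gripped from above, also with the stopper in.
- jar1: Squat white plastic jar, 0.45 kg, loose, may be absent: body 66 mm across, 42 mm tall, with a green band; above it a neck 44 mm outside, from 42 to 62 mm height, its round straight bore 34 mm wide, 42 mm deep. Origin: centre of the underside; z along its axis. Stoppered it is 80 mm tall, the stopper's origin 22 mm above the jar's. The neck can be gripped from above, also with the stopper in.
- jar2: Squat white plastic jar, 0.45 kg, loose, may be absent: body 66 mm across, 42 mm tall, with a green band; above it a neck 44 mm outside, from 42 to 62 mm height, its round straight bore 34 mm wide, 42 mm deep. Origin: centre of the underside; z along its axis. Stoppered it is 80 mm tall, the stopper's origin 22 mm above the jar's. The neck can be gripped from above, also with the stopper in.
- jar3: Squat white plastic jar, 0.45 kg, loose, may be absent: body 66 mm across, 42 mm tall, with a green band; above it a neck 44 mm outside, from 42 to 62 mm height, its round straight bore 34 mm wide, 42 mm deep. Origin: centre of the underside; z along its axis. Stoppered it is 80 mm tall, the stopper's origin 22 mm above the jar's. The neck can be gripped from above, also with the stopper in.
- stopper0: Blue tapered stopper, 58 mm long, 40 g: plug 25 mm across at its tip, 32 mm at 40 mm up, then a round head 40 mm across, 18 mm tall. Origin: centre of the plug's tip; z up through the head (head underside at z = 40 mm, top at 58). Fits any jar; starts hanging upright by its head in the stand and lifts straight out.
- stopper1: Blue tapered stopper, 58 mm long, 40 g: plug 25 mm across at its tip, 32 mm at 40 mm up, then a round head 40 mm across, 18 mm tall. Origin: centre of the plug's tip; z up through the head (head underside at z = 40 mm, top at 58). Fits any jar; starts hanging upright by its head in the stand and lifts straight out.
- stopper2: Blue tapered stopper, 58 mm long, 40 g: plug 25 mm across at its tip, 32 mm at 40 mm up, then a round head 40 mm across, 18 mm tall. Origin: centre of the plug's tip; z up through the head (head underside at z = 40 mm, top at 58). Fits any jar; starts hanging upright by its head in the stand and lifts straight out.
- stopper3: Blue tapered stopper, 58 mm long, 40 g: plug 25 mm across at its tip, 32 mm at 40 mm up, then a round head 40 mm across, 18 mm tall. Origin: centre of the plug's tip; z up through the head (head underside at z = 40 mm, top at 58). Fits any jar; starts hanging upright by its head in the stand and lifts straight out.
- stopper4: Blue tapered stopper, 58 mm long, 40 g: plug 25 mm across at its tip, 32 mm at 40 mm up, then a round head 40 mm across, 18 mm tall. Origin: centre of the plug's tip; z up through the head (head underside at z = 40 mm, top at 58). Fits any jar; starts hanging upright by its head in the stand and lifts straight out.
- stand: Fixed wooden stopper stand, 70 mm (x) by 310 mm (y), 50 mm tall, five holes 36 mm wide in a row along its y, 60 mm apart; stopper heads rest on its top. Origin at the centre of its underside.
- keepbox: Fixed box, black, green front, clear top: 180 mm wide (its y), 360 mm deep (its x), top at 191 mm. Origin on the bench under the middle of the doorway, in the flap plane; x points level into the box (the way to push). Inside, a slick white slide starts 15 mm before the flap plane at ledge height and slopes down 0.23 rad: a jar slides down it by itself and stands leaning that much.
- ledge (a point): Where to stand a jar: on the grey ledge, 60 mm before the flap plane, axes as keepbox. Ledge: 92 mm high, 168 mm wide, from 130 to 15 mm before the flap plane. Doorway: 100 mm wide, 90 mm high over the ledge, panel 6 mm thick, lintel to 99 mm over the ledge. Closed fingers tilted 25 to 30 degrees, tips leading 20 to 30 mm above the ledge, reach 25 mm in under the lintel; the jar then slides on.
- flap (a joint): Smooth orange flap, 94 mm wide, 85 mm tall, 4 mm thick, hinged along the top of the doorway 88 mm over the ledge, lower edge 3 mm over it. Radians: 0 = shut (hanging upright), grows as it swings inwards, at most 1.5; it cannot swing outwards. A weak spring (under 0.03 N m with its weight) shuts it again.
- bottle: A clear plastic water bottle with a white cap, 68 mm across, 200 mm tall, standing upright; origin at the centre of its underside. Bystander: leave alone.
- bowl: A white bowl, 140 mm across the rim, 55 mm tall; origin at the centre of its underside. Bystander: leave alone.
- spoon: A wooden spoon lying flat, about 180 mm long; origin at mid-length on its underside, handle towards its -x. Bystander: leave alone.
Not all that is in view belongs to the job. What is shaped like the stopper4 but black or grey is not meant. What is shaped like the stopper3 but green or red is not meant.

How it is judged (in metres and radians):
At the end, for the whole second after the job is handed in: Each jar stands (not toppled, tilt under 0.4 rad) at rest on the slide in the box, its centre over 60 mm past the flap plane, a stopper home in its neck (head within 3.5 mm of the rim, tip within 5 mm of the axis, aligned to 0.1 rad); the flap is shut (under 0.08 rad) (x of jar0 in the frame of keepbox between 0.06 and 0.34 m and y of jar0 in the frame of keepbox between -0.07 and 0.07 m and height (world z) of each of jar0, jar1, jar2, jar3 below 0.09 m and angle between each of jar0, jar1, jar2, jar3's own z axis and vertical below 0.4 rad and linear speed of each of jar0, jar1, jar2, jar3 below 0.02 m/s and ((z of stopper0 in the frame of jar0 between 0.018 and 0.0255 m and x of stopper0 in the frame of jar0 between -0.005 and 0.005 m and y of stopper0 in the frame of jar0 between -0.005 and 0.005 m and angle between the z axis of stopper0 and the z axis of jar0, either way round below 0.1 rad) or (z of stopper1 in the frame of jar0 between 0.018 and 0.0255 m and x of stopper1 in the frame of jar0 between -0.005 and 0.005 m and y of stopper1 in the frame of jar0 between -0.005 and 0.005 m and angle between the z axis of stopper1 and the z axis of jar0, either way round below 0.1 rad) or (z of stopper2 in the frame of jar0 between 0.018 and 0.0255 m and x of stopper2 in the frame of jar0 between -0.005 and 0.005 m and y of stopper2 in the frame of jar0 between -0.005 and 0.005 m and angle between the z axis of stopper2 and the z axis of jar0, either way round below 0.1 rad) or (z of stopper3 in the frame of jar0 between 0.018 and 0.0255 m and x of stopper3 in the frame of jar0 between -0.005 and 0.005 m and y of stopper3 in the frame of jar0 between -0.005 and 0.005 m and angle between the z axis of stopper3 and the z axis of jar0, either way round below 0.1 rad) or (z of stopper4 in the frame of jar0 between 0.018 and 0.0255 m and x of stopper4 in the frame of jar0 between -0.005 and 0.005 m and y of stopper4 in the frame of jar0 between -0.005 and 0.005 m and angle between the z axis of stopper4 and the z axis of jar0, either way round below 0.1 rad)) and x of jar1 in the frame of keepbox between 0.06 and 0.34 m and y of jar1 in the frame of keepbox between -0.07 and 0.07 m and ((z of stopper0 in the frame of jar1 between 0.018 and 0.0255 m and x of stopper0 in the frame of jar1 between -0.005 and 0.005 m and y of stopper0 in the frame of jar1 between -0.005 and 0.005 m and angle between the z axis of stopper0 and the z axis of jar1, either way round below 0.1 rad) or (z of stopper1 in the frame of jar1 between 0.018 and 0.0255 m and x of stopper1 in the frame of jar1 between -0.005 and 0.005 m and y of stopper1 in the frame of jar1 between -0.005 and 0.005 m and angle between the z axis of stopper1 and the z axis of jar1, either way round below 0.1 rad) or (z of stopper2 in the frame of jar1 between 0.018 and 0.0255 m and x of stopper2 in the frame of jar1 between -0.005 and 0.005 m and y of stopper2 in the frame of jar1 between -0.005 and 0.005 m and angle between the z axis of stopper2 and the z axis of jar1, either way round below 0.1 rad) or (z of stopper3 in the frame of jar1 between 0.018 and 0.0255 m and x of stopper3 in the frame of jar1 between -0.005 and 0.005 m and y of stopper3 in the frame of jar1 between -0.005 and 0.005 m and angle between the z axis of stopper3 and the z axis of jar1, either way round below 0.1 rad) or (z of stopper4 in the frame of jar1 between 0.018 and 0.0255 m and x of stopper4 in the frame of jar1 between -0.005 and 0.005 m and y of stopper4 in the frame of jar1 between -0.005 and 0.005 m and angle between the z axis of stopper4 and the z axis of jar1, either way round below 0.1 rad)) and x of jar2 in the frame of keepbox between 0.06 and 0.34 m and y of jar2 in the frame of keepbox between -0.07 and 0.07 m and ((z of stopper0 in the frame of jar2 between 0.018 and 0.0255 m and x of stopper0 in the frame of jar2 between -0.005 and 0.005 m and y of stopper0 in the frame of jar2 between -0.005 and 0.005 m and angle between the z axis of stopper0 and the z axis of jar2, either way round below 0.1 rad) or (z of stopper1 in the frame of jar2 between 0.018 and 0.0255 m and x of stopper1 in the frame of jar2 between -0.005 and 0.005 m and y of stopper1 in the frame of jar2 between -0.005 and 0.005 m and angle between the z axis of stopper1 and the z axis of jar2, either way round below 0.1 rad) or (z of stopper2 in the frame of jar2 between 0.018 and 0.0255 m and x of stopper2 in the frame of jar2 between -0.005 and 0.005 m and y of stopper2 in the frame of jar2 between -0.005 and 0.005 m and angle between the z axis of stopper2 and the z axis of jar2, either way round below 0.1 rad) or (z of stopper3 in the frame of jar2 between 0.018 and 0.0255 m and x of stopper3 in the frame of jar2 between -0.005 and 0.005 m and y of stopper3 in the frame of jar2 between -0.005 and 0.005 m and angle between the z axis of stopper3 and the z axis of jar2, either way round below 0.1 rad) or (z of stopper4 in the frame of jar2 between 0.018 and 0.0255 m and x of stopper4 in the frame of jar2 between -0.005 and 0.005 m and y of stopper4 in the frame of jar2 between -0.005 and 0.005 m and angle between the z axis of stopper4 and the z axis of jar2, either way round below 0.1 rad)) and x of jar3 in the frame of keepbox between 0.06 and 0.34 m and y of jar3 in the frame of keepbox between -0.07 and 0.07 m and ((z of stopper0 in the frame of jar3 between 0.018 and 0.0255 m and x of stopper0 in the frame of jar3 between -0.005 and 0.005 m and y of stopper0 in the frame of jar3 between -0.005 and 0.005 m and angle between the z axis of stopper0 and the z axis of jar3, either way round below 0.1 rad) or (z of stopper1 in the frame of jar3 between 0.018 and 0.0255 m and x of stopper1 in the frame of jar3 between -0.005 and 0.005 m and y of stopper1 in the frame of jar3 between -0.005 and 0.005 m and angle between the z axis of stopper1 and the z axis of jar3, either way round below 0.1 rad) or (z of stopper2 in the frame of jar3 between 0.018 and 0.0255 m and x of stopper2 in the frame of jar3 between -0.005 and 0.005 m and y of stopper2 in the frame of jar3 between -0.005 and 0.005 m and angle between the z axis of stopper2 and the z axis of jar3, either way round below 0.1 rad) or (z of stopper3 in the frame of jar3 between 0.018 and 0.0255 m and x of stopper3 in the frame of jar3 between -0.005 and 0.005 m and y of stopper3 in the frame of jar3 between -0.005 and 0.005 m and angle between the z axis of stopper3 and the z axis of jar3, either way round below 0.1 rad) or (z of stopper4 in the frame of jar3 between 0.018 and 0.0255 m and x of stopper4 in the frame of jar3 between -0.005 and 0.005 m and y of stopper4 in the frame of jar3 between -0.005 and 0.005 m and angle between the z axis of stopper4 and the z axis of jar3, either way round below 0.1 rad)) and value of joint flap below 0.08 rad); the robot touches nothing.
It fails at once if the bottle, the bowl or the spoon is moved more than 30 mm or tipped over (distance of any of bottle, bowl, spoon from where it was at the start of the episode above 0.03 m or angle between bottle's own z axis and vertical above 0.5 rad).
Of jar0, jar1, jar2, jar3 only 3 to 4 are there at a start; the rules pass over those that are not, and their reading is None.
At some moment in a run one of jar0, jar1, jar2, jar3 may be knocked a few centimetres aside while the robot is not near it.
It also fails if it takes over 210 s, if anything falls off the work surface, if the arm or the gripper's body presses on something with over 40 N, if the wrist force passes 120 N, or if a joint passes its speed limit or range.

## Robot

A 7-joint arm with a two-finger parallel gripper is mounted at the origin on the work surface. World frame = base frame: x ahead of the robot, y to its left, z up, the work surface at z = 0. Lengths are in mm, angles in rad, forces in N, time in s.
With the tool pointing down it reaches from about 425 to 875 mm from the base axis. Payload 9.9 kg.
Tool frame: the origin (TCP) lies at the very end of the fingers, on their centre line; the grasp point (between the pads) lies 19 mm behind it; z points along the fingers, y is the direction in which the jaws open and shut (so a half turn about z gives the same grasp; the last joint's range is limited). The gripper opens to 85 mm and grips with 20 to 120 N. Pads are 22 mm wide; open, the fingers measure 114 mm over their backs; the gripper's body (76 mm by 85 mm) begins 54 mm behind the grasp point. The pads swing forward as they close: fully open they stand 13 mm farther back than shut.
Start: joints at [-1.358, 0.576, 0.025, 1.437, -0.015, 1.129, -0.057], TCP at [197.404, 645.493, 231.289] pointing down, gripper open.
Joint ranges: [-2.76, 2.76], [-0.34, 2.15], [-1.52, 1.57], [0.19, 2.46], [-1.09, 4.23], [0.17, 1.99], [-2.82, 2.82]. Speed limits (rad/s): [2.22, 2.22, 3.01, 3.01, 3.14, 3.14, 3.14].

## Interface

Orientations are given as a rotation vector (axis times angle).
In Python, from cell import reach, move_straight, set_joints, gripper_open, grab, wait, solve_ik, observe, camera, camera_model, PlanningError, hand_in, masks_of gives the robot as it stands. Calls block until the motion is done:
- reach(position, orientation): joint-space move of the TCP to a pose.
- move_straight(position, attitude=None, speed=150, guard=None): straight line of the TCP; attitude=None keeps the orientation; speed is the mean speed in mm/s. With guard (N) it stops when the force on the tool has changed by that much, and returns True; else False.
- set_joints(angles): joint-space move.
- gripper_open() and grab(squeeze=None): open the fingers fully, or close them until they stop; squeeze is the grip in N (None keeps the last).
- wait(seconds).
- solve_ik(position, orientation): joint angles nearest the present ones, or None.
- observe(): the state.
- camera(name): name is "side" or "top"; returns the picture (420x560x3 uint8, red, green, blue); there is no depth.
- camera_model(name): a dict with "K" (3x3 intrinsics, pixels), "k1" (the pictures are not rectified: a ray, as slopes to the right and down, at radius r is drawn at 1 + k1 r^2 times it, then the intrinsics apply), "R" (3x3) and "t" (3): a world point X has camera coordinates R X + t. Camera axes: x right, y down, z forward; pixel columns grow to the right and rows downward; lengths in mm; the calibration is good to about 2 mm. A picture is of the moment at which its call begins. camera_model takes no time and is no camera call.
A pose or a line that the arm cannot do raises PlanningError and nothing moves.
- hand_in(): hands the job in, once; it reports no verdict.
Trained networks look in the newest picture that a camera, given by its name, has taken for a name from the list of things; names that differ only in an ending like _2 or _b are one class to them, and where a whole thing is asked for, a point or a joint stands for the part that bears it (a point fixed in the world has none). Each returns a list of dicts, best first, with "score" (0 to 1); they miss things now and then, are a little off and sometimes report something else, mostly with a low value. They report only what shows in the picture. A call takes as long as a camera call. They do not tell look-alikes from the thing itself.
- masks_of(name, camera): "pixels" (420x560 bool, what is visible of it) and "extent" ([left, top, width, height] in pixels, round what is visible of it).
The state is a dict: "t": time; "joint_positions": joint angles; "joint_velocities": joint speeds; "tau": joint torques, N m; "tcp_pos": TCP position; "tcp_rot": TCP orientation; "ft_force": force on the tool from outside, world axes, zero at the start; "wrist_torque": the same for the moment, N m; "opening": finger opening in mm.
Only numpy, scipy, OpenCV 4.12 (cv2) and the standard library are available. Lean on these libraries where they do the work, as an engineer would, in place of code of your own. Each camera call takes 0.05 s, during which the arm holds its last target. There are 200 camera calls.

## Working session

There is one attempt and no reset: what is moved stays moved. The work goes in short steps, each a Python script; the robot and the scene stay as the last script left them, time stands still between calls to the robot, and variables do not carry over. Pictures are saved under pics/ and viewed, about 12 in all and at most 16, crops included, and the job is handed in when it is done.

```bash
mkdir -p pics; ls; python3 - <<'E'
from cell import *
import cv2,numpy as np
for n in("side","top"):
    im=camera(n); cv2.imwrite(f"pics/a_{n}.png",im[:,:,::-1]); m=camera_model(n)
    print(n,m["K"],m["k1"],np.round(-np.array(m["R"]).T@m["t"]),np.round(m["R"],3).tolist())
    for k in("jar0","stopper0","stand","keepbox","bottle","bowl","spoon","flap"):
        print(k,[(round(d["score"],2),d["extent"]) for d in masks_of(k,n)])
print(observe())
E
```

```text
pics
side [[458.11653048   0.         273.78976583]
 [  0.         458.11653048 207.15677783]
 [  0.           0.           1.        ]] -0.067231691768292 [471. 771. 815.] [[-0.965, -0.261, 0.004], [-0.191, 0.693, -0.695], [0.179, -0.672, -0.719]]
jar0 [(0.96, [341.5, 247.0, 31.7, 33.4]), (0.94, [325.4, 334.8, 33.4, 46.7]), (0.93, [332.5, 288.2, 35.7, 45.5]), (0.87, [329.2, 211.9, 35.7, 39.0]), (0.72, [246.9, 110.8, 26.6, 78.5]), (0.51, [264.1, 214.6, 15.4, 17.1])]
stopper0 [(0.83, [292.7, 302.0, 19.3, 29.5]), (0.72, [246.6, 278.7, 18.7, 21.9]), (0.71, [171.7, 220.3, 21.3, 25.8]), (0.65, [264.5, 196.7, 15.3, 11.3]), (0.64, [258.0, 233.7, 18.8, 19.9]), (0.63, [250.7, 257.4, 21.5, 17.3]), (0.62, [301.2, 259.7, 16.4, 30.9]), (0.57, [285.3, 369.4, 27.5, 29.6]), (0.51, [261.8, 211.4, 18.9, 19.8])]
stand [(0.91, [234.4, 193.8, 57.0, 126.6]), (0.66, [169.8, 322.0, 77.7, 70.2])]
keepbox [(0.73, [299.9, 45.9, 124.7, 166.0]), (0.36, [329.2, 287.7, 38.5, 46.0])]
bottle [(0.94, [247.2, 112.1, 27.3, 75.8]), (0.57, [329.0, 211.5, 33.6, 38.0]), (0.42, [191.1, 216.8, 39.5, 56.3])]
bowl [(0.65, [168
[... 1267 characters left out ...]
sitions': array([-1.35780077,  0.57565647,  0.02486516,  1.43708108, -0.01501284,
        1.12899742, -0.05650976]), 'joint_velocities': array([ 6.27882591e-05, -1.22831783e-04, -9.50460410e-04, -1.28089331e-03,
       -7.37506122e-04,  1.05286583e-03,  2.10362878e-04]), 'tau': array([ 1.02070113e-03, -7.65497732e+01,  2.24912703e+00, -2.86303622e+01,
        1.53090380e-02,  2.57215332e-03,  2.54240626e-05]), 'tcp_pos': array([197.38277085, 645.51131197, 231.32401387]), 'tcp_rot': array([-4.64472114e-01, -3.10703513e+00, -7.12107729e-05]), 'ft_force': array([-0.74839906,  0.60079626, -0.15516012]), 'wrist_torque': array([-0.02130303,  0.01825693, -0.03701621]), 'opening': 85.58845144229645}
```

View pics/a_side.png

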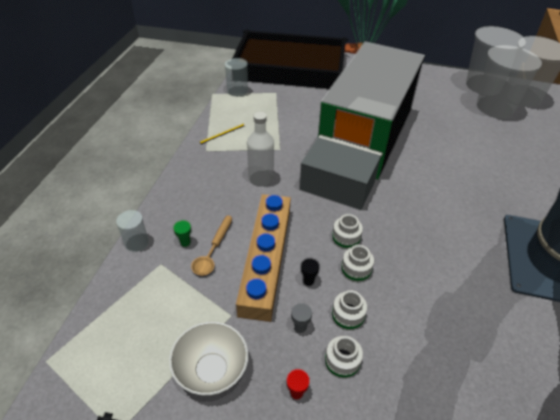

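View pics/a_top.png

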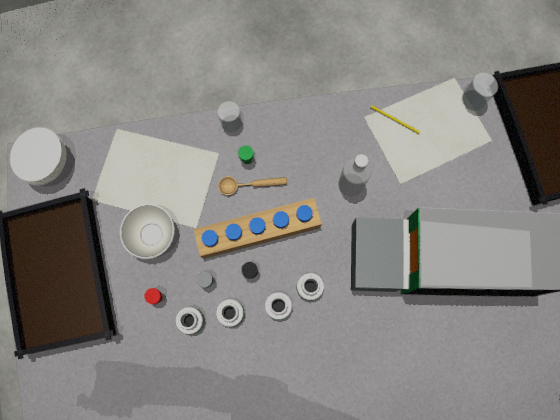

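The side view shows four white jars at (348,230), (358,262), (350,308) and (345,355). Five blue stoppers hang in the stand, from (274,202) to (256,289). The green (183,233), black (310,270), grey (302,317) and red (298,382) stoppers are decoys. The box and ledge are at top right, and the top view agrees. Next I'll measure positions and make one enlarged crop of the stand and box.

```bash
cat > h.py <<'E'
from cell import *
import cv2,numpy as np
from scipy.optimize import least_squares
from scipy.spatial.transform import Rotation as Ro
def proj(n,X):
    m=camera_model(n); c=np.atleast_2d(X)@np.array(m["R"]).T+m["t"]; s=c[:,:2]/c[:,2:]
    s=s*(1+m["k1"]*(s**2).sum(1,keepdims=True)); K=np.array(m["K"]); return s@K[:2,:2].T+K[:2,2]
def cyl(segs):  # (r,z)
    a=np.linspace(0,2*np.pi,48,endpoint=False); return np.vstack([np.c_[r*np.cos(a),r*np.sin(a),0*a+z] for r,z in segs])
HEAD=cyl([(20,0),(20,18)]); JAR=cyl([(33,0),(33,42),(22,42),(22,62)]); JARS=np.vstack([JAR,cyl([(20,80)])])
def silc(n,P):  # centroid of hull
    M=cv2.moments(cv2.convexHull(proj(n,P).astype(np.float32))); return np.array([M["m10"],M["m01"]])/M["m00"]
def locate(n,c,P,z):  # ground xy so that the silhouette's centroid is c
    return least_squares(lambda q:silc(n,P+np.r_[q,z])-c,[400,150],x_scale=100,diff_step=1e-3).x
def blue(im):
    h=cv2.cvtColor(im,cv2.COLOR_RGB2HSV); m=cv2.inRange(h,(108,150,60),(128,255,255))
    k,_,st,ce=cv2.connectedComponentsWithStats(m); return [ce[i] for i in range(1,k) if st[i,4]>60]
def hullc(mask):
    p=np.argwhere(mask)[:,::-1].astype(np.float32); M=cv2.moments(cv2.convexHull(p)); return np.array([M["m10"],M["m01"]])/M["m00"]
def jars(n,P=JAR,smin=.4):
    camera(n); return [(round(d["score"],2),locate(n,hullc(d["pixels"]),P,0).round(1)) for d in masks_of("jar0",n) if d["score"]>smin]
E
cat > m.py <<'E'
from h import *
ims={n:camera(n) for n in("top","side")}
for n in ims: print(n,"stoppers",[locate(n,c,HEAD,50).round(1).tolist() for c in sorted(blue(ims[n]),key=lambda c:c[1]-c[0])])
for n in ims: print(n,"jars",[(s,p.tolist()) for s,p in jars(n)])
BOT=cyl([(34,0),(34,130),(14,200)])
for n in ims: print("bottle",[(round(d["score"],2),locate(n,hullc(d["pixels"]),BOT,0).round(0)) for d in masks_of("bottle",n)[:1]])
a=ims["top"][190:310,180:440]; b=ims["side"][40:210,290:430]
cv2.imwrite("pics/b.png",cv2.resize(a,None,fx=3,fy=3,interpolation=3)[:,:,::-1]); cv2.imwrite("pics/c.png",cv2.resize(b,None,fx=3.5,fy=3.5,interpolation=3)[:,:,::-1])
E
python3 m.py
```

```text
top stoppers []
side stoppers [[662.4, 49.1], [655.4, 108.9], [648.5, 168.4], [641.4, 227.5], [634.5, 287.2]]
top jars [(0.8, [448.5, 259.7]), (0.73, [442.4, 359.7]), (0.64, [448.2, 142.4])]
side jars [(0.95, [450.0, 146.7]), (0.84, [485.8, 63.3]), (0.8, [449.4, 264.6]), (0.69, [444.8, 364.6])]
bottle [(0.89, array([734., -92.]))]
bottle [(0.96, array([735., -85.]))]
```

View pics/b.png

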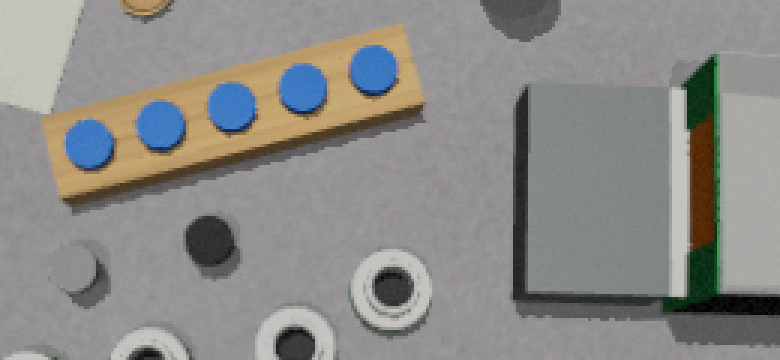

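View pics/c.png

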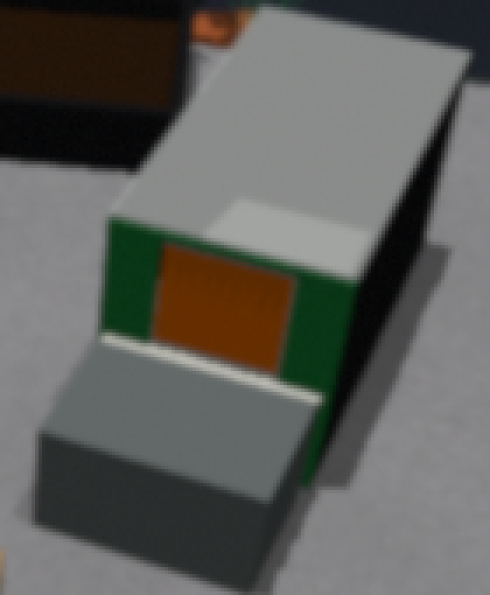

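```bash
python3 - <<'E'
import cv2
im=cv2.imread("pics/a_top.png");h=cv2.cvtColor(im,cv2.COLOR_BGR2HSV)
print(h[238,210],h[226,257],im[226,257],h[250,414],im[250,414])
s=cv2.imread("pics/a_side.png");print(cv2.cvtColor(s,cv2.COLOR_BGR2HSV)[127,352])
E
```

```text
[106 173 196] [106 173 195] [195 123  63] [ 13 223  87] [11 43 87]
[ 14 255 100]
```

All five heads in the stand are blue (crop heads (90,145) to (373,70)); the grey and black lookalikes stand separately, so any of the five will do. Next I'll fit the box from its corners.

```bash
sed -i 's/(108,150,60)/(100,150,60)/' h.py; cat > box.py <<'E'
from h import *
P=np.array([[-130,84,92],[-130,-84,92],[-15,84,92],[-15,-84,92],[-3,90,191],[-3,-90,191]],float)
px={"top":np.array([[356,219],[355,289],[403,219],[402,289],[419.3,208.3],[419,289]]),
"side":np.array([[300.9,163.4],[367.1,183.4],[319.1,138],[380.9,154.9],[320.9,102.3],[392.3,120]])}
def W(q): return Ro.from_euler("z",q[2]).apply(P)+np.r_[q[:2],0]
for ns in(["top"],["side"],["top","side"]):
    r=least_squares(lambda q:np.concatenate([(proj(n,W(q))-px[n]).ravel() for n in ns]),[500,-200,-1.57],x_scale=[100,100,1],loss="soft_l1")
    print(ns,r.x.round(3),r.fun.reshape(-1,2).round(1).tolist())
im=camera("top");print("top st",[locate("top",c,HEAD,50).round(1).tolist() for c in sorted(blue(im),key=lambda c:c[1]-c[0])])
E
python3 box.py
```

```text
['top'] [ 517.619 -186.405   -1.753] [[0.0, -0.6], [0.2, -0.6], [0.1, 1.1], [1.4, 0.7], [-1.4, 0.1], [-0.3, -0.3]]
['side'] [ 519.972 -178.872   -1.748] [[0.1, -0.1], [0.5, 0.4], [-0.8, -0.8], [0.4, 0.4], [-0.2, -0.8], [-0.1, 0.4]]
['top', 'side'] [ 518.921 -184.257   -1.754] [[-0.9, -1.1], [-0.8, -1.1], [-0.8, 0.7], [0.4, 0.3], [-2.4, -0.3], [-1.3, -0.7], [0.8, -1.6], [0.9, -1.0], [0.0, -2.1], [0.9, -0.8], [0.7, -2.0], [0.5, -0.7]]
top st [[662.1, 45.2], [654.8, 104.9], [647.8, 164.3], [641.1, 224.1], [633.9, 283.8]]
```

```bash
cat >> h.py <<'E'
SY=[np.array(p) for p in([662.3,47.1],[655.1,106.9],[648.1,166.4],[641.3,225.8],[634.2,285.5])]
BX=np.array([518.8,-182.6]); BYAW=-1.753
def boxp(x,y,z): return np.r_[BX+Ro.from_euler("z",BYAW).as_matrix()[:2,:2]@[x,y],z]
def att(yaw,tilt=0,s=1):  # tool y along s*yaw direction, z down, tilted so that the tips lead to (yaw-90deg)
    y=s*np.array([np.cos(yaw),np.sin(yaw),0]); f=np.array([np.sin(yaw),-np.cos(yaw),0])
    z=np.sin(tilt)*f-np.array([0,0,np.cos(tilt)]); return Ro.from_matrix(np.c_[np.cross(y,z),y,z]).as_rotvec()
def look(): # jars, bias-corrected, both cameras merged
    a=[(s,p+[.5,2.2]) for s,p in jars("top")]; b=[(s,p-[.9,2.2]) for s,p in jars("side")]
    return a,b
def st(): o=observe(); return "t %.1f tcp %s open %.1f F %s"%(o["t"],np.round(o["tcp_pos"],1),o["opening"],np.round(o["ft_force"],1))
E
python3 - <<'E'
from h import *
q0=observe()["joint_positions"]
for s in(1,-1):
    for nm,p,a in(("st0",np.r_[SY[0],51],att(.117,0,s)),("st3",np.r_[SY[3],51],att(.117,0,s)),("jar",[487,61,43],att(0,0,s)),("jar4",[446,362,43],att(0,0,s)),("ledge",boxp(-60,0,135),att(BYAW+np.pi/2,0,s)),("push0",boxp(-125,0,118),att(BYAW+np.pi/2,.47,s)),("push1",boxp(26,0,118),att(BYAW+np.pi/2,.47,s)),("up",boxp(-125,0,215),att(BYAW+np.pi/2,.47,s))):
        q=solve_ik(p,a); print(s,nm,None if q is None else np.round(q,2))
E
```

```text
1 st0 [-0.34  0.77  0.35  1.66 -0.35  0.77  0.29]
1 st3 [-0.58  0.79  0.3   1.61 -0.3   0.79 -0.03]
1 jar [-0.4   0.6   0.26  2.13 -0.34  0.45  0.13]
1 jar4 [-0.92  0.67  0.24  1.91 -0.27  0.59 -0.5 ]
1 ledge [-0.31  0.6   0.72  1.92 -0.53  0.82  0.51]
1 push0 [-0.64  0.71  0.63  1.88  0.08  0.8  -0.35]
1 push1 [-0.46  0.71  0.74  1.97  0.03  0.62 -0.05]
1 up [-0.68  0.58  0.68  1.79  0.13  1.01 -0.32]
-1 st0 [ 0.11  0.77 -0.43  1.64  0.41  0.82  2.76]
-1 st3 [-0.15  0.79 -0.45  1.6   0.42  0.85  2.49]
-1 jar [ 0.02  0.59 -0.35  2.11  0.41  0.5   2.5 ]
-1 jar4 [-0.5   0.68 -0.41  1.9   0.42  0.65  1.97]
-1 ledge [-0.54  0.93  1.36  1.93 -1.01  1.19 -2.12]
-1 push0 [-0.17  0.61 -0.14  1.86  0.6   0.99  2.25]
-1 push1 [ 0.    0.57 -0.01  1.96  0.66  0.82  2.45]
-1 up [-0.16  0.49 -0.14  1.77  0.52  1.18  2.39]
```

```bash
cat >> h.py <<'E'
A=att(.117); AL=att(BYAW+np.pi/2); AP=att(BYAW+np.pi/2,.47)
def take(i):
    reach(np.r_[SY[i],130],A); move_straight(np.r_[SY[i],51],A,speed=120); grab(50); print("grip",st())
    move_straight(np.r_[SY[i],140],A,speed=150)
E
python3 - <<'E'
from h import *
take(0); print(st())
a,b=look(); print(a);print(b)
cv2.imwrite("pics/d.png",np.hstack([camera("side")[100:400,150:450],camera("top")[100:400,150:450]])[:,:,::-1])
E
```

```text
grip t 5.4 tcp [662.7  47.1  51.9] open 38.3 F [-1.5  1.1  5.5]
t 6.1 tcp [661.7  47.3 139.2] open 37.9 F [ 0.5 -0.2 -1. ]
[(0.91, array([444.4, 363.3])), (0.74, array([449. , 261.3])), (0.54, array([ 512.8, -328.7]))]
[(0.94, array([484.9,  60.7])), (0.92, array([448.9, 143.7])), (0.69, array([ 528.3, -342.4])), (0.66, array([443.6, 363.5])), (0.65, array([448.3, 262.5]))]
```

View pics/d.png

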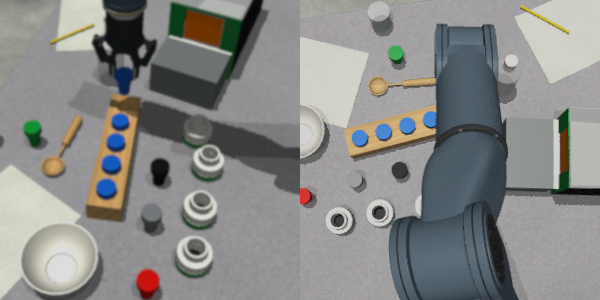

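Stopper 0 is in the gripper and hangs upright at (123,80) in the left half. The side view still sees all four jars. Next: insert it into the jar at (485,61).

```bash
cat >> h.py <<'E'
def insert(j):
    reach(np.r_[j,125],A); print("above",st()); g=move_straight(np.r_[j,61.5],A,speed=50,guard=20); print("ins",g,st())
def carry(j):
    gripper_open(); print("rel",st()); move_straight(np.r_[j,43.5],A,speed=100,guard=15); grab(80); print("neck",st())
    move_straight(np.r_[j,165],A,speed=180); reach(boxp(-60,0,165),AL); move_straight(boxp(-60,0,136),AL,speed=60,guard=12); print("ledge",st())
E
python3 - <<'E'
from h import *
insert(np.array([484.9,60.9]))
cv2.imwrite("pics/e.png",cv2.resize(camera("side")[190:290,270:410],None,fx=4,fy=4,interpolation=3)[:,:,::-1])
E
```

```text
above t 7.1 tcp [485.6  61.1 125.4] open 38.4 F [ 0.6 -0.4  0. ]
ins True t 8.3 tcp [484.5  59.7  63.8] open 37.9 F [-1.7 -2.3  8.8]
```

View pics/e.png

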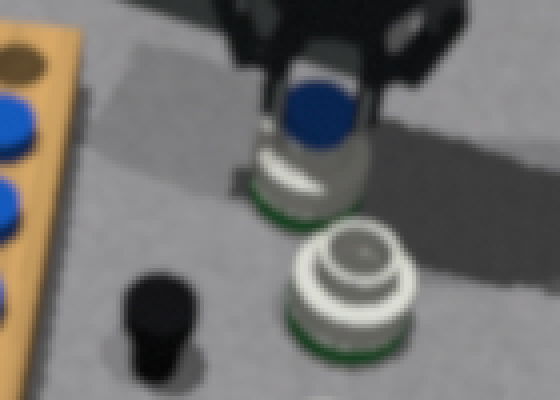

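The stopper is home: the stop at z=63.8 matches the 63.9 expected, and the picture shows the head seated on the rim. Next I'll carry it to the ledge.

```bash
cat >> h.py <<'E'
def push():
    gripper_open(); o=observe()["tcp_pos"]; move_straight(np.r_[o[:2],215],AL,speed=180); reach(boxp(-135,0,225),AP); grab(40)
    move_straight(boxp(-130,0,117),AP,speed=150); print("down",st()); g=move_straight(boxp(26,0,117),AP,speed=70,guard=30); print("push",g,st())
def back():
    move_straight(boxp(-135,0,120),AP,speed=200); move_straight(boxp(-135,0,215),AP,speed=200); gripper_open(); print("back",st())
E
python3 - <<'E'
from h import *
carry(np.array([484.5,60]))
cv2.imwrite("pics/f.png",cv2.resize(camera("side")[40:240,250:450],None,fx=3,fy=3,interpolation=3)[:,:,::-1])
E
```

```text
rel t 8.9 tcp [484.   59.8  63.2] open 85.4 F [0.5 0.7 0.1]
neck t 9.7 tcp [484.6  60.1  44.4] open 41.3 F [-3.3  0.3 13. ]
ledge t 11.8 tcp [ 529.2 -122.5  136.5] open 41.2 F [-2.4  1.   8. ]
```

View pics/f.png

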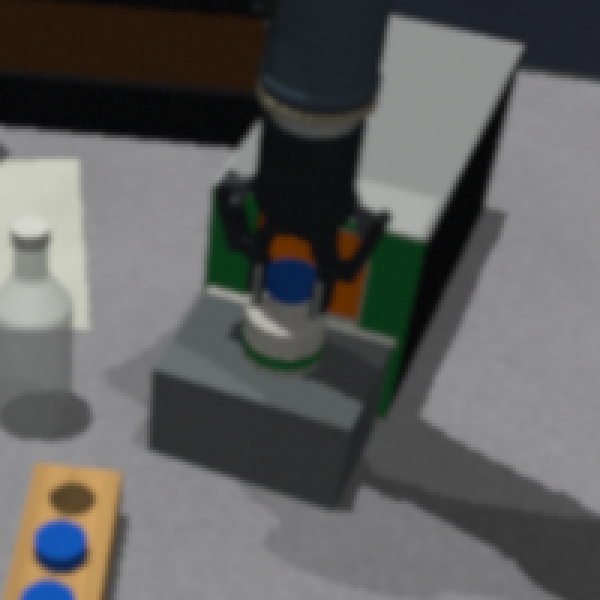

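```bash
sed -i 's/,\.47); *$/,.51)/; s/AP=att(BYAW+np.pi\/2,.47)/AP=att(BYAW+np.pi\/2,.51)/; s/boxp(26,0,117),AP,speed=70/boxp(25,0,117),AP,speed=60/' h.py; grep -n "AP=" h.py; python3 - <<'E'
from h import *
push()
im=camera("side")[40:240,250:450]; back(); wait(.5)
im2=camera("side")[40:240,250:450]
cv2.imwrite("pics/g.png",cv2.resize(np.hstack([im,im2]),None,fx=2,fy=2,interpolation=3)[:,:,::-1])
E
```

```text
32:A=att(.117); AL=att(BYAW+np.pi/2); AP=att(BYAW+np.pi/2,.51)
down t 15.3 tcp [542.8 -54.9 117.7] open -0.2 F [ 0.3 -0.3  0.2]
push False t 18.0 tcp [ 516.8 -200.7  114.4] open -0.0 F [ 3.3 24.1 -6.3]
back t 20.4 tcp [543.3 -49.8 215. ] open 85.1 F [ 0.8 -0.5  0.2]
```

View pics/g.png

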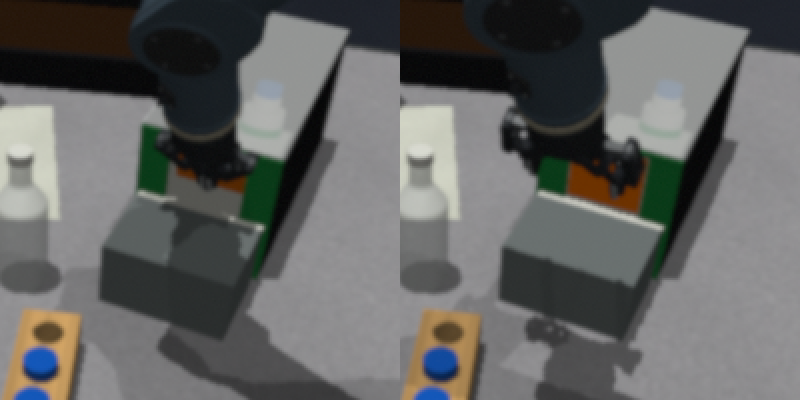

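Jar 1 is inside, visible through the clear top at right-panel (665,105), and the flap is shut. The last push millimetres met about 24 N, so I'll shorten the stroke. First I'll compute where the jar rests.

```bash
sed -i 's/boxp(25,0,117)/boxp(20,0,117)/' h.py; python3 - <<'E'
from h import *
# hypothetical jars on slide: head-top pixel for several x
for x in(80,150,220,290,320):
    u=Ro.from_euler("y",.23); b=np.array([x,0,92-(x+15)*np.tan(.23)]); t=b+u.apply([0,0,80])
    print(x,b.round(),proj("side",boxp(*t)).round(),proj("top",boxp(*t)).round())
print(jars("side",smin=.5))
reach(np.r_[SY[1],150],A); cv2.imwrite("pics/t1.png",camera("top")[:,:,::-1])
E
```

```text
80 [80.  0. 70.] [[366. 104.]] [[455. 252.]]
150 [150.   0.  53.] [[373.  97.]] [[481. 254.]]
220 [220.   0.  37.] [[379.  90.]] [[506. 256.]]
290 [290.   0.  21.] [[385.  83.]] [[529. 257.]]
320 [320.   0.  14.] [[387.  81.]] [[539. 258.]]
[(0.87, array([449.3, 264.7])), (0.73, array([402.2, 173. ])), (0.64, array([444.5, 365.6]))]
```

The jar head's pixel (382,84) puts it at x≈285 in the box, against the back end. One jar now reads (402,173) instead of (449,144), so it has probably been knocked. I'll take stopper 1 and look again.

```bash
python3 - <<'E'
from h import *
take(1); a,b=look(); print(a);print(b)
cv2.imwrite("pics/i.png",cv2.resize(camera("side")[180:400,140:440],None,fx=2.5,fy=2.5,interpolation=3)[:,:,::-1])
E
```

```text
grip t 23.5 tcp [655.4 107.   51.8] open 37.8 F [-1.6 -0.5  5.7]
[(0.91, array([450.3, 261.8])), (0.9, array([444.1, 363.1]))]
[(0.93, array([400.4, 170.1])), (0.79, array([443.5, 363.5])), (0.57, array([448.5, 262.5]))]
```

View pics/i.png

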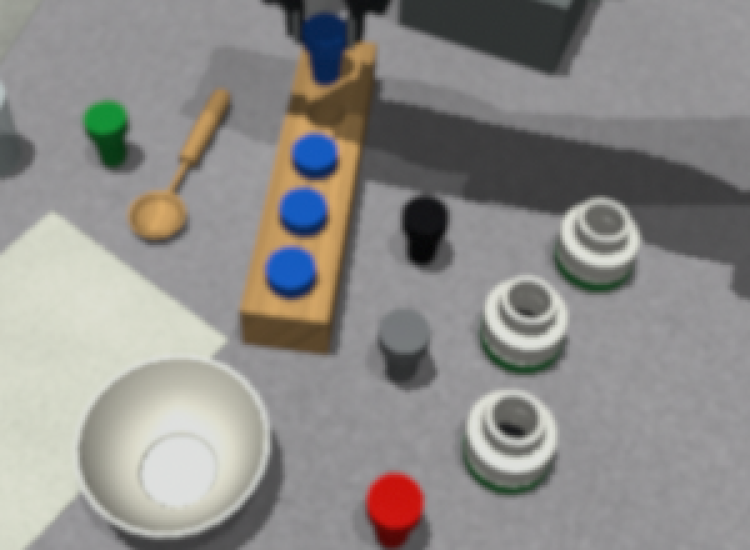

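The jar was knocked to about (400.5,170.2); it stands upright at crop (598,240). I'll check the reach there, then stopper it and carry it.

```bash
cat > cyc.py <<'E'
from h import *
import sys
def cycle(j):
    insert(j); o=observe()["tcp_pos"]
    if abs(o[2]-63.8)>1.5: print("NOT HOME");return
    carry(o[:2]); push(); im=camera("side")[40:240,250:450]; back(); wait(.3)
    im2=camera("side")[40:240,250:450]; return np.hstack([im,im2])
if __name__=="__main__":
    j=np.array([float(sys.argv[1]),float(sys.argv[2])])
    print([solve_ik(np.r_[j,z],A) is not None for z in(43.5,125,165)])
    im=cycle(j)
    if im is not None: cv2.imwrite(sys.argv[3],cv2.resize(im,None,fx=2,fy=2,interpolation=3)[:,:,::-1])
E
python3 cyc.py 400.5 170.2 pics/j.png
```

```text
[True, True, True]
above t 25.5 tcp [402.3 170.5 125.4] open 37.7 F [0.5 0.6 0.1]
ins True t 26.7 tcp [400.4 170.1  63.7] open 38.2 F [-2.3 -0.9 12. ]
rel t 27.2 tcp [400. 170.  63.] open 85.4 F [ 0.2 -0.5 -0.2]
neck t 28.1 tcp [400.4 170.2  44.2] open 40.8 F [-2.2 -0.3 10. ]
ledge t 30.6 tcp [ 529.2 -122.6  136.3] open 40.6 F [-1.8  0.2  6.1]
down t 34.0 tcp [542.8 -54.9 117.7] open -0.5 F [ 0.2 -0.  -1.3]
push False t 36.7 tcp [ 516.2 -199.7  116. ] open -0.2 F [ 1.2  9.7 -1.9]
back t 39.1 tcp [543.3 -49.9 215. ] open 85.9 F [ 0.5 -0.6  0.1]
```

View pics/j.png

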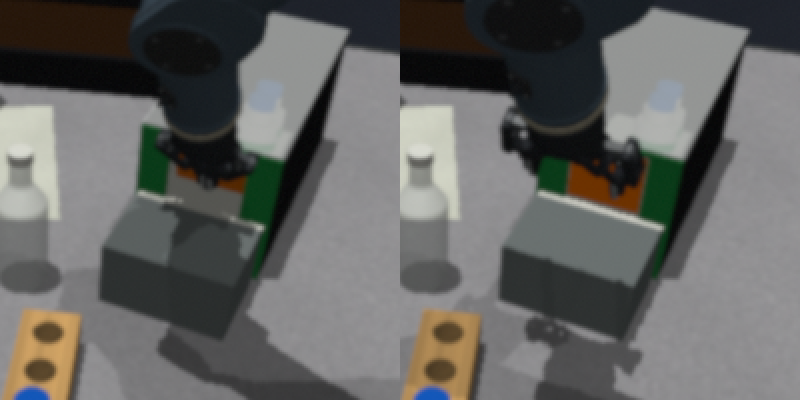

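Two jars are now in a row behind the shut flap. On to the third.

```bash
python3 - <<'E'
from h import *
take(2); a,b=look(); print(a);print(b)
E
```

```text
grip t 41.7 tcp [648.5 166.5  51.9] open 38.0 F [-0.9 -0.1  5.3]
[(0.61, array([444.3, 364.3])), (0.6, array([455.3, 290.2]))]
[(0.82, array([443.7, 363.3])), (0.7, array([ 512.5, -362. ])), (0.62, array([448. , 261.8])), (0.44, array([647. , 191.9]))]
```

```bash
python3 cyc.py 448.3 262 pics/k.png && python3 - <<'E'
from h import *
take(3); a,b=look(); print(a);print(b)
E
```

```text
[True, True, True]
above t 43.5 tcp [450.  261.7 125.4] open 37.8 F [0.1 0.4 0.5]
ins True t 44.7 tcp [448.1 261.9  63.8] open 38.4 F [-2.2 -1.5  8.3]
rel t 45.2 tcp [447.6 261.7  63. ] open 85.2 F [ 0.2 -0.3 -0. ]
neck t 46.0 tcp [448.2 262.1  44.6] open 41.4 F [-3.  -0.6 13.5]
ledge t 48.8 tcp [ 529.3 -122.8  136.7] open 41.3 F [0.1 0.8 5.7]
down t 52.2 tcp [542.8 -54.9 117.7] open -0.1 F [-0.6  0.   0.7]
push False t 54.9 tcp [ 516.2 -199.7  116. ] open -0.0 F [ 0.8  8.3 -3.7]
back t 57.3 tcp [543.3 -49.8 215. ] open 85.3 F [-0.1  1.2 -0.4]
grip t 60.1 tcp [641.7 225.9  51.9] open 37.8 F [-1.5  0.3  4.7]
[(0.77, array([444.8, 374.5]))]
[(0.65, array([443.7, 363.2]))]
```

View pics/k.png

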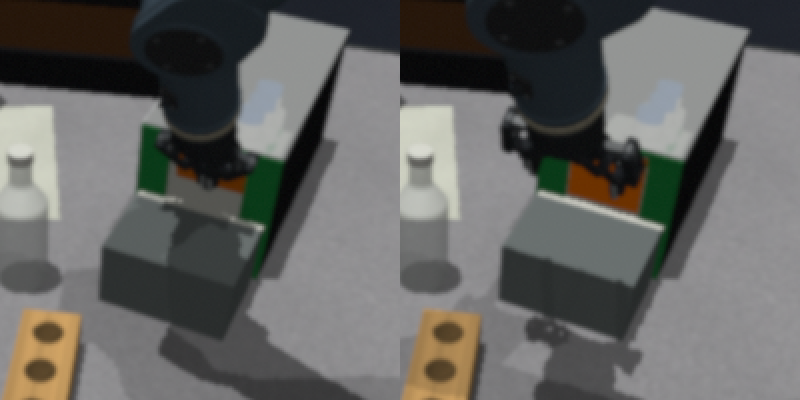

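Three are in. The last jar is at (443.7,363.3) from the side camera; the top view of it is partly occluded.

```bash
python3 cyc.py 443.8 363.3 pics/l.png && python3 - <<'E'
from h import *
reach([300,450,350],att(.8)); wait(1); print(st())
for n in("side","top"): print(n,jars(n))
a=camera("side")[40:210,200:440]; b=camera("top")[130:300,320:560]
cv2.imwrite("pics/m.png",cv2.resize(np.vstack([a,b]),None,fx=1.75,fy=1.75,interpolation=3)[:,:,::-1])
E
```

```text
[True, True, True]
above t 62.0 tcp [445.5 362.5 125.3] open 38.0 F [ 1.1 -0.3  0.2]
ins True t 63.1 tcp [443.6 363.2  63.8] open 38.5 F [-1.5 -0.6  8.1]
rel t 63.6 tcp [443.1 362.8  62.9] open 85.6 F [-0.3  0.3 -0.8]
neck t 64.5 tcp [443.6 363.3  44.5] open 41.4 F [-2.2 -1.5  9.4]
ledge t 67.6 tcp [ 529.2 -122.9  136.5] open 40.9 F [-2.5  0.7  8.1]
down t 71.0 tcp [542.8 -54.9 117.7] open 0.2 F [ 0.1 -0.  -0.5]
push False t 73.7 tcp [ 516.2 -199.7  116. ] open -0.2 F [ 1.3  8.  -3.3]
back t 76.1 tcp [543.3 -49.8 215. ] open 85.2 F [ 0.6  0.1 -0.3]
t 79.5 tcp [300. 450. 350.] open 85.4 F [ 0.3 -0.9 -0.3]
side []
top []
```

View pics/m.png

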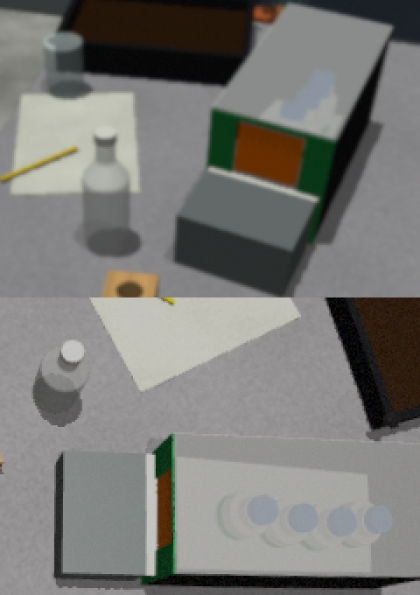

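All four stoppered jars stand in a row in the box (lower view, heads at (263,510) to (378,520)). The flap is shut and the front jar is at x≈120 mm. I'm handing in.

```bash
python3 -c "
from cell import *
hand_in(); print(observe()['t'])"
```

```text
the job is handed in; nothing more can be done
the job is handed in; nothing more can be done
```

I closed all four jars with blue stoppers, stood each on the ledge and pushed it through the flap. I handed in at about 80 s of the 210 s; no verdict is reported.

**Last checks:**
- **Jars in the box:** the final pictures show four stoppered jars upright in a row, the front one about 120 mm past the flap plane. The flap looks shut, no jar is left on the bench, and one spare stopper remains.
- **Stoppers home:** all four insertions stopped at a tool height of 63.7–63.8 mm, against about 63.9 mm for a stopper fully home. I judged this by height and force, not by measuring the finished jars.
- **Bystanders:** the bottle stands where it was. I did not re-measure the bowl and spoon at the end; the arm worked well clear of them.

**What went wrong or disagreed:**
- One jar was knocked about 55 mm aside early in the run. I spotted it in the camera before reaching for it and used its new position.
- The two cameras disagreed by about 4 mm in y, so I used corrected values for the jars and averages for the rest. All grasps and fits worked.
- The first push met about 24 N at the end, probably the fingers against the lintel. I shortened the later pushes by 5 mm, and they ended at about 8–10 N.

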